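# Draw the desoldering pump out of the locked organiser tray

### The job

Flip the cam lever on the smoky organiser fully outwards to free its sliding cover, then slide the cover open to its stop, and leave both so. The opening is shorter than the desoldering pump lying in the tray, so tilt the pump up and draw it out slantwise, and finish still holding it in the gripper, motionless in the air, with every part of it at least 5 cm higher than the cover and touching nothing else. Leave the other things on the cart where they are.

Things in the scene. Friction and masses are not known exactly. Their poses are not given: they have to be found in the camera images.
- organiser: Fixed two-tier organiser of smoky acrylic, 160 mm (its x) by 230 mm (its y), rim 96 mm high. Origin: centre of its underside on the cart top, z up; yaw within 0.3 rad; its -x side faces the robot. Upper tray: inside x -75 to 75, y -110 to 110 mm, floor 50 mm above the cart, walls 5 mm. A fixed roof (4 mm, top at 100 mm) covers it from y -115 to -10 mm; the sliding cover closes the rest.
- opening (a point): Centre of the opening left when the cover is fully open, at rim height (organiser frame x 0, y 52.5, z 96 mm). It runs from y = -5 mm (edge of the open cover) to y = 110 mm (end wall, as high as the rim): 115 mm long, 150 mm wide. Axes as the organiser's.
- cover (a joint): Sliding cover, smoky sheet 154 x 131 x 4 mm, underside 101, top 105 mm above the cart. Value in m: 0 closed, grows as it slides to the organiser's -y, over the roof, to its stop at 0.12. Needs about 2 N when free; stays where left. With the lever down, the lever's nose stops it after about 6 mm, by an aluminium bar 13 mm high along the cover's -y edge.
- cover_tab (a point): Centre of the upright aluminium tab on the cover, to push or pinch: 44 mm (x) by 10 mm (y) by 30 mm high, from 105 to 135 mm above the cart. Organiser frame x 15, y -11 mm when closed, y -131 mm when open. Axes as the organiser's.
- cam_lever (a joint): Cam lever on the organiser's -x side, hinge level, along the organiser's y. Value in rad: 0 to 0.1 locked (handle leans 0.35 rad in over the organiser, nose flat across the roof before the cover's bar), grows to its stop at 1.2 (handle leans out 0.85 rad to the organiser's -x, nose raised). Flipped means beyond 0.9. Stiff, about 0.08 N m; stays where left.
- lever_pivot (a point): Middle of the lever's hinge axis: organiser frame x -94, y -28, z 112 mm. The steel nose, 12 x 12 mm, reaches 54 mm from here to the organiser's +x when locked and rises as the handle swings out. Axes as the organiser's.
- lever_tip (a point): Centre of the 15 mm ball at the free end of the lever's handle, a 9 mm thick steel bar, 70 mm from the pivot. It can be pushed outwards from its inner (+x) side.
- pump_center (a point): Centre, half-way up, of the desoldering pump, 170 mm long along its y, lying on the tray floor, within 0.06 rad of the organiser's y; z up. Square aluminium barrel 16 x 16 mm from y -50 to 67 mm; white nozzle (13 tapering to 8 mm) to y -85 mm, under the roof; plunger rod with black 15 mm knob to y 85 mm, in the opening. 50 to 100 g.
- pump_nozzle (a point): Tip of the pump's nozzle, on its axis, 85 mm from the centre to the pump's -y.
- pump_knob (a point): Outer end of the pump's plunger knob, on its axis, 85 mm from the centre to the pump's +y.
- pump: The same pump; this origin lies at the middle of its underside, 8 mm below pump_center; same axes.
- iron_holder: Bystander: chrome soldering iron holder, round foot 84 mm across, coil about 115 mm high; origin under its centre.
- pcb_clamp: Bystander: aluminium PCB clamp with screw knob, 125 x 50 x 55 mm; origin under its base plate's centre.
- tweezers: Bystander: blue tweezers lying flat, 130 x 15 x 9 mm; origin under the centre.
- bulb: Bystander: white desoldering bulb standing on its base, 58 mm across, 85 mm high; origin under its centre.

How it is judged:
By the outcome, as a careful person would: the job done as asked, in the order asked, and still so for the second after the job is handed in, while the arm keeps its last pose, push and grip.
It also fails if it takes over 64 s, if anything falls off the work surface, if the arm or the gripper's body presses on something with over 40 N, if the wrist force passes 120 N, or if a joint passes its speed limit or range.

### The arm

A 7-joint arm with a two-finger parallel gripper is mounted at the origin on the work surface. World frame = base frame: x ahead of the robot, y to its left, z up, the work surface at z = 0. Lengths are in m, angles in rad, forces in N, time in s.
With the tool pointing down it reaches from about 0.4 to 0.85 m from the base axis. Payload 6.9 kg.
Tool frame: the origin (TCP) lies where the fingers leave the gripper's body, on its centre line; the fingertips stand 73 mm ahead of it and the grasp point (between the pads) lies 54 mm ahead of it (r.pinch_z is the distance from the TCP to the grasp point, in m); z points along the fingers, y is the direction in which the jaws open and shut (so a half turn about z gives the same grasp; the last joint's range is limited). The gripper opens to 85 mm and grips with 20 to 120 N. Pads are 22 mm wide; open, the fingers measure 114 mm over their backs; the gripper's body (76 mm by 85 mm) begins 54 mm behind the grasp point. The pads swing forward as they close: fully open they stand 13 mm farther back than shut.
Start: joints at [-1.119, 0.507, -0.238, 1.5, 0.126, 1.149, -0.155], TCP at [0.212, 0.588, 0.304] pointing down, gripper open.
Joint ranges: [-3.08, 3.08], [-0.24, 2.05], [-1.43, 1.35], [0, 2.5], [-1.52, 4.66], [0.17, 1.96], [-2.89, 2.89]. Speed limits (rad/s): [2.39, 2.39, 3.14, 3.14, 3.14, 3.14, 3.14].

### API

Orientations are given as a rotation vector (axis times angle).
In Python, from plant import r gives the robot as it stands.
- The arm moves only by the shell command python3 -m creep 'ROWS' [FORCE]. ROWS is JSON, a list of rows, each a list of 7 numbers: the shift along the tool's x, y, z in mm, then the turn, a rotation vector about the tool's x, y, z in degrees, then the opening, from 0 (shut) to 1 (fully open). A call has 1 to 12 rows; each row shifts and turns the pose as measured when the row begins, along the tool's axes as they then stand; what a row does not reach is not made up. A row lasts 1/8 s, in which the tool goes at most 62.5 mm and 10.7 degrees, less where a joint would pass 70% of its speed; a pose out of reach is approached as far as the arm can. A call is refused whole if a number of a shift passes 62.5 or a number of a turn 10.7, either way. A call with a gripper value outside its range is refused whole. The fingers move at their own pace and stop on an object; FORCE is the grip in N (left out, the last holds). Time passes only in rows, so rows that do not move let the fingers close. It gives the time, the measured TCP pose, the force and the opening at its end, in the units of the state.
- r.get_state(): the state, without advancing time (a new reading comes with each control period).
- r.camera(name): name is "side" or "top" or "wrist"; returns the picture (420x560x3 uint8, blue, green, red); there is no depth.
- r.camera_params(name): a dict with "intrinsics" (3x3 intrinsics, pixels), "R" (3x3) and "t" (3): a world point X has camera coordinates R X + t; the wrist camera has in their place "mount" (4x4, takes a point from camera to tool coordinates, whose origin is the TCP and whose axes are the flange's). Camera axes: x right, y down, z forward; pixel columns grow to the right and rows downward; lengths in m; the calibration is good to about 2 mm. A picture is of the moment at which its call begins: read the wrist's pose just before it. camera_params takes no time and is no camera call.
- r.job_done(): hands the job in, once; it reports no verdict.
The state is a dict: "time": time; "joints": joint angles; "qvel": joint speeds; "tau": joint torques, N m; "position": TCP position; "orientation": TCP orientation; "ft_force": force on the tool from outside, world axes, zero at the start; "ft_torque": the same for the moment, N m; "grip_width": opening from 0.0 (shut) to 1.0 (fully open).
Only numpy, scipy, OpenCV 4.12 (cv2) and the standard library are available. Lean on these libraries where they do the work, as an engineer would, in place of code of your own. Each camera call takes 0.05 s, during which the arm holds its last target. There are 200 camera calls.

## Working session

There is one attempt and no reset: what is moved stays moved. The work goes in short steps, Python scripts to look and compute and a shell command to move; the robot and the scene stay as the last step left them, time stands still between calls to the robot, and variables do not carry over. Pictures are saved under pics/ and viewed, about 8 in all and at most 12, crops included, and the job is handed in when it is done.

```bash
ls; mkdir -p pics; cat > h.py <<'E'
import numpy as np, cv2
from scipy.spatial.transform import Rotation as Ro
from plant import r
def snap(n,f): 
    im=r.camera(n); cv2.imwrite('pics/'+f,im); return im
def ray(n,uv):
    p=r.camera_params(n);K=np.array(p['intrinsics']);d=np.linalg.inv(K)@[uv[0],uv[1],1]
    if 'R' in p:
        R=np.array(p['R']);t=np.array(p['t']);return -R.T@t,R.T@d
    s=r.get_state();M=np.array(p['mount']);W=Ro.from_rotvec(s['orientation']).as_matrix()
    return W@M[:3,3]+np.array(s['position']),W@M[:3,:3]@d
def atz(n,uv,z):
    o,d=ray(n,uv);return o+d*(z-o[2])/d[2]
def proj(n,X):
    p=r.camera_params(n);K=np.array(p['intrinsics']);R=np.array(p['R']);c=R@np.array(X)+np.array(p['t']);c=K@c;return c[:2]/c[2]
E
python3 - <<'E'
from h import *
a=snap('top','top0.png');b=snap('side','side0.png')
s=r.get_state();print(s)
for n in('top','side'):
    p=r.camera_params(n);R=np.array(p['R']);print(n,-R.T@np.array(p['t']),R[2],p['intrinsics'])
print(r.camera_params('wrist'),r.pinch_z)
E
```

```text
pics
{'time': 0.1, 'joints': array([-1.11847926,  0.50823924, -0.23751971,  1.5010109 ,  0.1257002 ,
        1.14888618, -0.15485003]), 'qvel': array([ 0.00026199,  0.00057431, -0.00053366, -0.00377633,  0.0018794 ,
        0.00032786,  0.00221242]), 'tau': array([-4.29261665e-03, -6.21831965e+01, -2.19387196e+00, -2.50204700e+01,
        1.27825909e-02,  7.92301493e-03, -1.37345529e-05]), 'position': array([0.2124041 , 0.58745921, 0.3031327 ]), 'orientation': array([-5.42090723e-01, -3.09422823e+00,  2.41641650e-03]), 'ft_force': array([0.05930391, 0.03631963, 0.07125226]), 'ft_torque': array([-0.08512302, -0.05063553, -0.02726798]), 'grip_width': 0.9996241205340278}
top [ 0.47537191 -0.03731677  1.74578208] [ 0.07609912  0.00384223 -0.99709285] [[536.15206108   0.         283.10617347]
 [  0.         536.15206108 212.33621878]
 [  0.           0.           1.        ]]
side [ 0.46636561 -0.88216849  1.08562354] [ 0.10578219  0.65965291 -0.74408881] [[516.44460508   0.         275.81137452]
 [  0.         516.44460508 209.55373307]
 [  0.           0.           1.        ]]
{'intrinsics': array([[321.31622429,   0.        , 285.31042221],
       [  0.        , 321.31622429, 211.96078053],
       [  0.        ,   0.        ,   1.        ]]), 'mount': array([[-9.30185071e-05, -9.53783303e-01, -3.00495262e-01,
         7.66954450e-02],
       [ 9.99999790e-01, -2.81489402e-04,  5.83907389e-04,
         3.66674010e-04],
       [-6.41507350e-04, -3.00495145e-01,  9.53783129e-01,
        -7.01919250e-02],
       [ 0.00000000e+00,  0.00000000e+00,  0.00000000e+00,
         1.00000000e+00]])} 0.0539
```

View pics/top0.png

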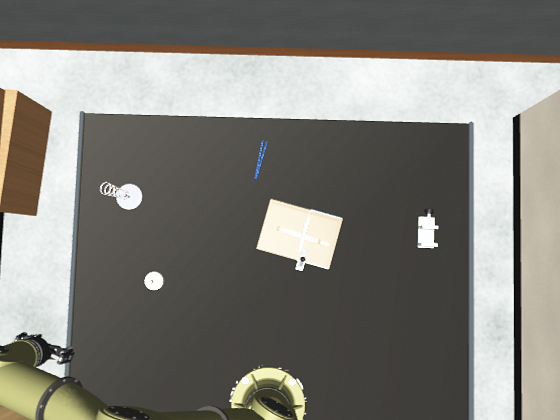

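View pics/side0.png

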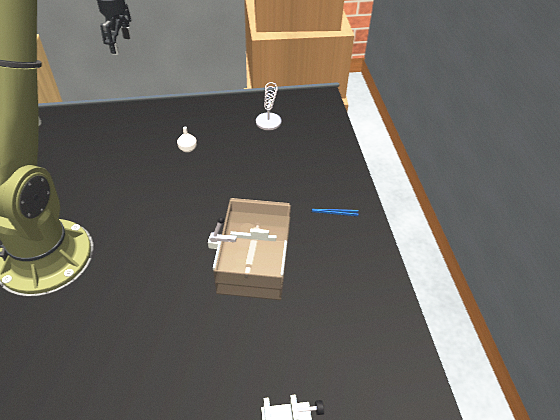

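```bash
python3 - <<'E'
from h import *
a=cv2.imread('pics/top0.png')[185:285,240:360]
b=cv2.imread('pics/side0.png')[185:305,195:310]
a=cv2.resize(a,None,fx=6,fy=6,interpolation=cv2.INTER_CUBIC)
cv2.imwrite('pics/c1.png',a)
for uv in [(271,199),(343,218),(328,270),(257,249)]: print(atz('top',uv,.1))
E
```

```text
[0.64116989 0.00751726 0.1       ]
[ 0.58869341 -0.2155991   0.1       ]
[ 0.42833855 -0.17296856  0.1       ]
[0.48615569 0.04577268 0.1       ]
```

View pics/c1.png

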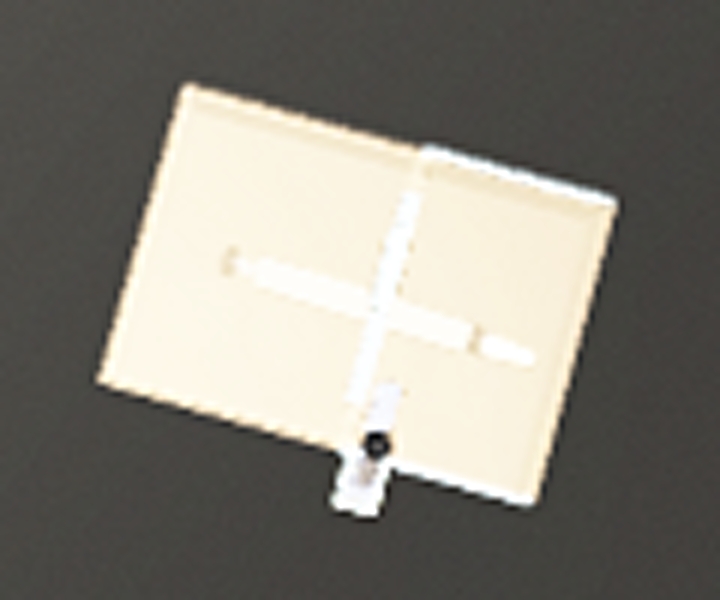

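```bash
python3 - <<'E'
from h import *
f=lambda c:((c[0]+.5)/6-.5+240,(c[1]+.5)/6-.5+185)
P=np.array([atz('top',f(c),.098)[:2] for c in [(188,84),(616,203),(534,507),(98,382)]])
L=np.array([(80,115),(80,-115),(-80,-115),(-80,115)])/1e3
c=P.mean(0);q=P-c;th=np.arctan2((L[:,0]*q[:,1]-L[:,1]*q[:,0]).sum(),(L*q).sum())
R=np.array([[np.cos(th),-np.sin(th)],[np.sin(th),np.cos(th)]])
print(c,th,(q-L@R.T)*1e3)
W=lambda x,y:R@[x,y]+c
k=atz('top',f((225,262)),.058)[:2];n=atz('top',f((535,358)),.058)[:2]
print('pump org frame',(k-c)@R*1e3,(n-c)@R*1e3,np.linalg.norm(k-n))
t=atz('top',f((377,443)),.112+.07*np.cos(.35))[:2]
print('tip',(t-c)@R*1e3, 'exp',-94+70*np.sin(.35))
for nm,p in dict(tip=(-.070,-.028),piv=(-.094,-.028),tab=(.015,-.011),tabopen=(.015,-.131),opening=(0,.0525)).items():print(nm,W(*p))
E
```

```text
[ 0.53740625 -0.08281298] -0.2488523462120655 [[-0.60882659 -1.07343026]
 [ 0.86240165  0.44066243]
 [-0.42817514 -0.2877151 ]
 [ 0.17460007  0.92048292]]
pump org frame [-1.63057129 71.34140492] [ -5.60821652 -98.63322693] 0.17002116672067316
tip [-70.96924244 -26.81325365] exp -69.9971534781184
tip [ 0.46266638 -0.09271003]
piv [ 0.43940568 -0.08679903]
tab [ 0.54923498 -0.09716851]
tabopen [ 0.51967996 -0.21347199]
opening [ 0.55033657 -0.0319302 ]
```

```bash
cat >> h.py <<'E'
C=np.array([.5374,-.0828]);TH=-.2489
O=Ro.from_euler('z',TH).as_matrix()
R0=O@np.array([[0,1,0],[1,0,0],[0,0,-1.]])   # tool x=org y, tool y=org x, z down
def org2w(p): return O@np.array(p)+[C[0],C[1],0]
def w2org(p): return O.T@(np.array(p)-[C[0],C[1],0])
def where():
    s=r.get_state();Rc=Ro.from_rotvec(s['orientation']).as_matrix()
    print('t',round(s['time'],2),'TCP org mm',np.round(w2org(s['position'])*1e3,1),'rot err deg',np.round(np.degrees(Ro.from_matrix(R0.T@Rc).as_rotvec()),1),'F',np.round(O.T@s['ft_force'],1),'grip',round(s['grip_width'],3));return s
def plan(porg,tilt,N):
    "rows to TCP org position (m), tilt deg about tool y"
    s=r.get_state();P=np.array(s['position']);Rc=Ro.from_rotvec(s['orientation'])
    Rt=Ro.from_matrix(R0)*Ro.from_euler('y',tilt,degrees=True)
    rv=(Rc.inv()*Rt).as_rotvec();d=(org2w(porg)-P)/N
    for i in range(N):
        Ri=Rc*Ro.from_rotvec(rv*i/N);print(np.round(Ri.inv().apply(d)*1e3,0),np.round(np.degrees(rv/N),1))
E
python3 -c "
from h import *
where();plan((-.036,-.028,.300),0,16)"
```

```text
t 0.1 TCP org mm [-480.1  569.5  303.1] rot err deg [  0.1  -0.1 -84.4] F [0.  0.  0.1] grip 1.0
[-31. -34.   0.] [-0.   0.   5.3]
[-34. -31.   0.] [-0.   0.   5.3]
[-37. -28.   0.] [-0.   0.   5.3]
[-39. -25.   0.] [-0.   0.   5.3]
[-42. -21.   0.] [-0.   0.   5.3]
[-43. -17.   0.] [-0.   0.   5.3]
[-45. -13.   0.] [-0.   0.   5.3]
[-46.  -9.   0.] [-0.   0.   5.3]
[-46.  -5.   0.] [-0.   0.   5.3]
[-47.  -0.   0.] [-0.   0.   5.3]
[-46.   4.   0.] [-0.   0.   5.3]
[-46.   8.   0.] [-0.   0.   5.3]
[-45.  12.   0.] [-0.   0.   5.3]
[-43.  17.   0.] [-0.   0.   5.3]
[-42.  20.   0.] [-0.   0.   5.3]
[-40.  24.   0.] [-0.   0.   5.3]
```

```bash
python3 -m creep '[[-31,-34,0,0,0,5.3,0],[-34,-31,0,0,0,5.3,0],[-37,-28,0,0,0,5.3,0],[-39,-25,0,0,0,5.3,0],[-42,-21,0,0,0,5.3,0],[-43,-17,0,0,0,5.3,0],[-45,-13,0,0,0,5.3,0],[-46,-9,0,0,0,5.3,0]]' 60; python3 -c "
from h import *
where();plan((-.036,-.028,.300),0,10)"
```

```text
time: 1.1
position: [0.3511, 0.2336, 0.3003]
orientation: [-1.647, -2.673, 0.009]
ft_force: [0.7, 0.6, 0.3]
grip_width: 0.004
t 1.1 TCP org mm [-258.5  260.7  300.3] rot err deg [  0.3  -0.2 -41. ] F [0.5 0.7 0.3] grip 0.004
[-36.  -2.   0.] [-0.   0.   4.1]
[-36.   0.   0.] [-0.   0.   4.1]
[-36.   3.   0.] [-0.   0.   4.1]
[-36.   6.   0.] [-0.   0.   4.1]
[-36.   8.   0.] [-0.   0.   4.1]
[-35.  11.   0.] [-0.   0.   4.1]
[-34.  13.   0.] [-0.   0.   4.1]
[-33.  16.   0.] [-0.   0.   4.1]
[-32.  18.   0.] [-0.   0.   4.1]
[-30.  20.   0.] [-0.   0.   4.1]
```

```bash
python3 -m creep '[[-36,-2,0,0,0,4.1,0],[-36,0,0,0,0,4.1,0],[-36,3,0,0,0,4.1,0],[-36,6,0,0,0,4.1,0],[-36,8,0,0,0,4.1,0],[-35,11,0,0,0,4.1,0],[-34,13,0,0,0,4.1,0],[-33,16,0,0,0,4.1,0],[-32,18,0,0,0,4.1,0],[-30,20,0,0,0,4.1,0],[0,0,0,0,0,0,0]]'; python3 -c "
from h import *
where();snap('wrist','w1.png');plan((-.036,-.028,.236),0,1)"
```

```text
time: 2.48
position: [0.4933, -0.1176, 0.2993]
orientation: [-2.508, -1.891, 0.015]
ft_force: [-0.8, 0.1, -1.2]
grip_width: -0.003
t 2.48 TCP org mm [-34.2 -44.6 299.3] rot err deg [ 0.4 -0.4  1.7] F [-0.8 -0.1 -1.2] grip -0.003
[15. -1. 63.] [-0.4  0.4 -1.6]
```

View pics/w1.png

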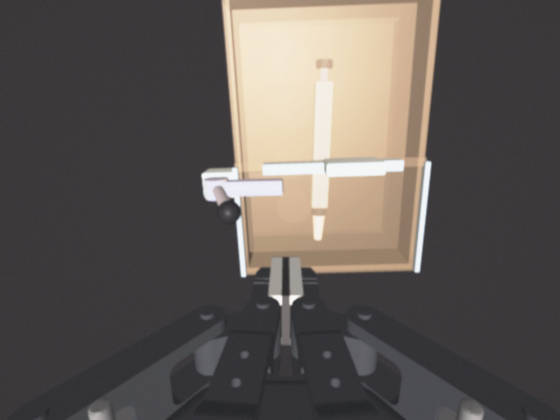

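```bash
python3 - <<'E'
from h import *
for n,uv,z in [('ball',(229,212),.178),('knob',(325,61),.058),('nozzle',(318,241),.058),('tabtopL',(327,161),.135),('tabtopR',(382,160),.135),('noseend',(283,187),.118)]: print(n,np.round(w2org(atz('wrist',uv,z))*1e3,1))
E
python3 -m creep '[[8,0,20,0,0,-1,0],[7,0,20,0,0,-0.6,0],[0,0,22,0,0,0,0],[0,0,2,0,0,0,0]]'; python3 -c "
from h import *
where()"
```

```text
ball [-70.4 -25.9 178. ]
knob [ 1.6 73.7 58. ]
nozzle [ -3.9 -98.   58. ]
tabtopL [ -4.6  -2.4 135. ]
tabtopR [ 35.2  -2.8 135. ]
noseend [-37.5 -25.  118. ]
time: 3.02
position: [0.4951, -0.0959, 0.2333]
orientation: [-2.466, -1.937, 0.014]
ft_force: [-0.3, 0.7, 0.7]
grip_width: 0.002
t 3.02 TCP org mm [-37.8 -23.1 233.3] rot err deg [ 0.6 -0.2 -0.6] F [-0.5  0.6  0.7] grip 0.002
```

```bash
python3 -m creep '[[-5,-8,0,0,0,0,0],[0,-10,0,0,0,0,0],[0,-10,0,0,0,0,0],[0,-10,0,0,0,0,0],[0,-10,3,0,0,0,0],[0,-10,4,0,0,0,0],[0,-8,4,0,0,0,0]]'; python3 -c "
from h import *
where()"
```

```text
time: 3.9
position: [0.427, -0.0842, 0.2256]
orientation: [-2.468, -1.942, 0.004]
ft_force: [1.4, -0.6, 2.4]
grip_width: -0.001
t 3.9 TCP org mm [-106.7  -28.5  225.6] rot err deg [ 0.1 -0.1 -0.7] F [ 1.5 -0.3  2.4] grip -0.001
```

```bash
python3 -m creep '[[0,-6,1,0,0,0,0],[0,-4,1,0,0,0,0],[0,-3,0,0,0,0,0]]'; python3 -c "
from h import *
where()"; python3 -m creep '[[0,-4,0,0,0,0,0],[0,-3,0,0,0,0,0]]'; python3 -c "
from h import *
where()"
```

```text
time: 4.28
position: [0.4134, -0.0809, 0.223]
orientation: [-2.468, -1.942, 0.005]
ft_force: [1.1, -0.5, 0.9]
grip_width: 0.005
t 4.28 TCP org mm [-120.6  -28.7  223. ] rot err deg [ 0.1 -0.1 -0.7] F [ 1.1 -0.2  0.9] grip 0.005
time: 4.53
position: [0.4092, -0.0799, 0.2239]
orientation: [2.465, 1.94, 0.002]
ft_force: [7.9, -2.2, -0.0]
grip_width: 0.001
t 4.53 TCP org mm [-125.   -28.7  223.9] rot err deg [-0.3 -0.1 -0.7] F [ 8.2 -0.1 -0. ] grip 0.001
```

```bash
python3 -m creep '[[0,15,-15,0,0,0,0],[0,5,-45,0,0,0,0],[10,45,0,0,0,0,0],[20,55,0,0,0,0,0],[18,30,0,0,0,0,0],[0,0,0,0,0,0.7,0]]'; python3 -c "
from h import *
where();snap('side','s2.png');plan((.015,.018,.189),0,3)
im=cv2.imread('pics/s2.png')[170:310,170:330];cv2.imwrite('pics/s2c.png',cv2.resize(im,None,fx=4,fy=4))"
```

```text
time: 5.28
position: [0.5656, -0.0672, 0.2844]
orientation: [-2.479, -1.924, 0.007]
ft_force: [-1.1, 0.4, -0.7]
grip_width: 0.0
t 5.28 TCP org mm [ 23.5  22.1 284.4] rot err deg [ 0.3 -0.1  0.1] F [-1.2  0.1 -0.7] grip 0.0
[-1. -2. 32.] [-0.1  0.  -0.1]
[-1. -2. 32.] [-0.1  0.  -0.1]
[-1. -2. 32.] [-0.1  0.  -0.1]
```

View pics/s2c.png

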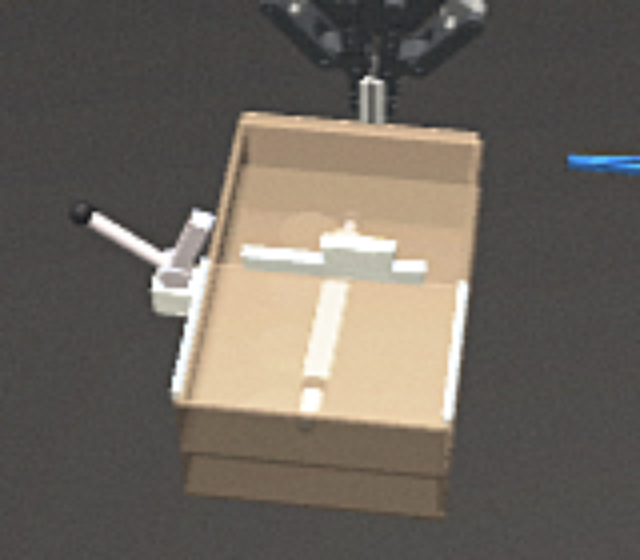

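The lever is flipped out (ball at crop pixel 80,212; nose raised at 203,218), and the tab (358,255) is still at the closed position. I'll go down behind the tab and push.

```bash
python3 -m creep '[[-1,-3,32,0,0,0,0],[-1,-3,32,0,0,0,0],[0,-2,30,0,0,0,0],[0,0,0,0,0,0,0]]'; python3 -c "
from h import *
where()"; python3 -m creep '[[-8,0,0,0,0,0,0],[-8,0,0,0,0,0,0],[-14,0,0,0,0,0,0],[-14,0,0,0,0,0,0]]'; python3 -c "
from h import *
where()"
```

```text
time: 5.82
position: [0.5492, -0.07, 0.1888]
orientation: [-2.482, -1.915, 0.016]
ft_force: [-0.4, 0.0, -0.5]
grip_width: 0.001
t 5.83 TCP org mm [  8.3  15.4 188.8] rot err deg [ 0.7 -0.2  0.4] F [-0.4 -0.1 -0.5] grip 0.001
time: 6.32
position: [0.5378, -0.1149, 0.1926]
orientation: [-2.483, -1.918, 0.011]
ft_force: [0.2, 0.8, -0.5]
grip_width: 0.003
t 6.33 TCP org mm [  8.3 -31.  192.6] rot err deg [ 0.4 -0.1  0.4] F [-0.   0.8 -0.5] grip 0.003
```

```bash
python3 -m creep '[[-14,1,2,0,0,0,0],[-14,1,2,0,0,0,0],[-14,1,1,0,0,0,0],[-14,1,0,0,0,0,0],[-12,0,0,0,0,0,0]]'; python3 -c "
from h import *
where()"; python3 -m creep '[[-5,0,0,0,0,0,0],[-5,0,0,0,0,0,0]]'; python3 -c "
from h import *
where()"
```

```text
time: 6.95
position: [0.5231, -0.1877, 0.1879]
orientation: [-2.485, -1.916, 0.01]
ft_force: [0.8, 1.1, 0.7]
grip_width: -0.005
t 6.95 TCP org mm [  12.  -105.2  187.9] rot err deg [ 0.4 -0.2  0.5] F [0.5 1.3 0.7] grip -0.005
time: 7.2
position: [0.5208, -0.1971, 0.1879]
orientation: [-2.484, -1.915, 0.007]
ft_force: [2.2, 13.3, 5.4]
grip_width: -0.001
t 7.2 TCP org mm [  12.1 -114.9  187.9] rot err deg [ 0.4 -0.   0.5] F [-1.1 13.4  5.4] grip -0.001
```

```bash
python3 -m creep '[[8,0,0,0,0,0,0],[10,0,-40,0,0,0,0],[40,-2,0,0,0,0,0.5],[50,-4,0,0,0,0,0.5],[40,-6,0,0,0,0,0.5],[0,0,0,0,0,1,0.5],[0,0,0,0,0,0,0.5]]'; python3 -c "
from h import *
where();snap('wrist','w2.png')"
```

```text
time: 8.07
position: [0.5488, -0.0465, 0.2291]
orientation: [-2.503, -1.896, 0.008]
ft_force: [-0.1, -0.2, -0.2]
grip_width: 0.503
t 8.07 TCP org mm [  2.1  38.  229.1] rot err deg [ 0.3 -0.2  1.4] F [-0.1 -0.2 -0.2] grip 0.503
```

View pics/w2.png

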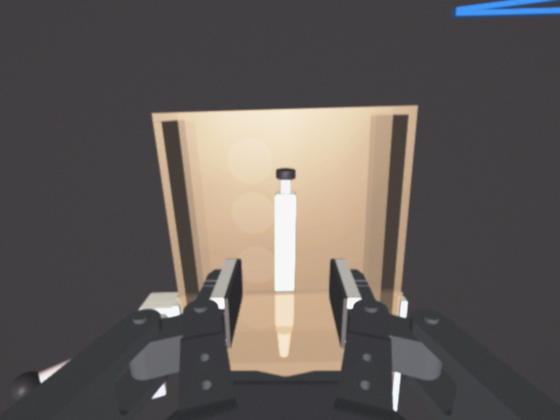

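```bash
python3 - <<'E'
from h import *
for n,uv,z in [('knobend',(286,170),.058),('barrelend',(285.5,193),.066),('barrel@roof',(285,290),.066),('cover edge',(285,292),.105),('wallL',(155,117),.096),('wallR',(416,108),.096)]: print(n,np.round(w2org(atz('wrist',uv,z))*1e3,1))
E
```

```text
knobend [ 2.8 72.4 58. ]
barrelend [ 2.1 56.6 66. ]
barrel@roof [ -0.4 -25.7  66. ]
cover edge [  0.4  -3.7 105. ]
wallL [-75.6 113.6  96. ]
wallR [ 82.  114.8  96. ]
```

```bash
python3 -m creep '[[-1,0,35,0,0,0,0.5],[-1,0,35,0,0,0,0.5],[-1,0,25,0,0,0,0.5],[0,0,6,0,0,0,0.5],[0,0,0,0,0,0,0.5]]'; python3 -c "
from h import *
where()"
```

```text
time: 8.75
position: [0.5481, -0.0564, 0.1269]
orientation: [2.509, 1.886, -0.006]
ft_force: [1.0, -0.4, 1.0]
grip_width: 0.5
t 8.75 TCP org mm [  3.9  28.3 126.9] rot err deg [ 0.  -0.3  1.9] F [ 1.  -0.1  1. ] grip 0.5
```

```bash
python3 -m creep '[[5,-1,0,0,0,0,0.5],[0,0,0,0,0,0,0],[0,0,0,0,0,0,0],[0,0,0,0,0,0,0],[0,0,0,0,0,0,0]]' 70; python3 -c "
from h import *
where()"
```

```text
time: 9.38
position: [0.5499, -0.0512, 0.13]
orientation: [2.507, 1.884, -0.0]
ft_force: [0.1, 0.3, -1.7]
grip_width: 0.159
t 9.38 TCP org mm [  4.3  33.8 130. ] rot err deg [-0.3 -0.2  1.9] F [ 0.   0.3 -1.7] grip 0.159
```

```bash
python3 -m creep '[[0,0,0,0,0,0,0.4],[0,0,5,0,0,0,0.4],[0,0,1,0,0,0,0.4]]' 70; python3 -c "
from h import *
where()"
```

```text
time: 9.75
position: [0.55, -0.0512, 0.1236]
orientation: [2.507, 1.884, -0.0]
ft_force: [-0.6, -0.4, -0.5]
grip_width: 0.397
t 9.75 TCP org mm [  4.4  33.7 123.6] rot err deg [-0.3 -0.2  1.9] F [-0.4 -0.6 -0.5] grip 0.397
```

```bash
python3 -m creep '[[0,0,0,0,0,0,0],[0,0,0,0,0,0,0],[0,0,0,0,0,0,0],[0,0,0,0,0,0,0]]' 70; python3 -c "
from h import *
where();snap('wrist','w3.png')"
```

```text
time: 10.25
position: [0.55, -0.0513, 0.1236]
orientation: [2.507, 1.884, -0.0]
ft_force: [1.2, -0.5, 0.9]
grip_width: 0.169
t 10.25 TCP org mm [  4.5  33.6 123.6] rot err deg [-0.3 -0.2  1.9] F [ 1.3 -0.2  0.9] grip 0.169
```

View pics/w3.png

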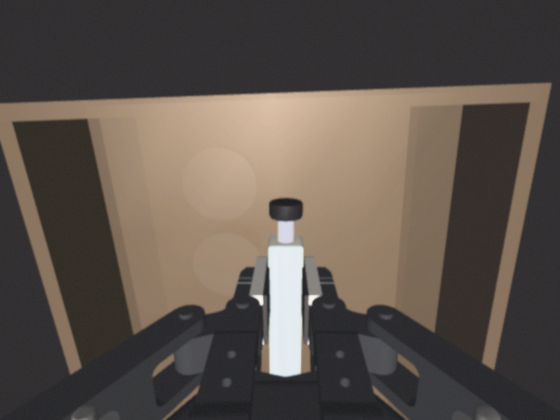

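```bash
cat >> h.py <<'E'
def tcp(ty,tz,th):
    c,s_=np.cos(np.radians(th)),np.sin(np.radians(th));return np.array([ty+131.6*c-65.6*s_,tz+131.6*s_+65.6*c])
def draw(a,b,N):
    "tip y,z,tilt a->b; rows in tool frame"
    k=[np.array(a)+(np.array(b)-a)*i/N for i in range(N+1)]
    for p,q in zip(k,k[1:]):
        d=tcp(*q)-tcp(*p);t=np.radians(p[2]);X=np.array([np.cos(t),np.sin(t)]);Z=np.array([np.sin(t),-np.cos(t)])
        print(np.round([d@X,d@Z,q[2]-p[2]],1),end=' ')
    print('end TCP',tcp(*b))
def tip():
    s=where();Rc=Ro.from_rotvec(s['orientation']).as_matrix();q=lambda L,z:np.round(w2org(np.array(s['position'])+Rc@[L,0,z])*1e3,1)
    print('nozzle',q(-.1316,.0656),'knob',q(.0384,.0656),'axis',np.round(O.T@Rc[:,0],3))
E
python3 -c "
from h import *
tip();draw((-98,58,0),(-92,59,15),6);draw((-92,59,15),(-60,63,22),4);draw((-60,63,22),(-20,75,32),5);draw((-20,75,32),(5,88,32),2);"
```

```text
t 10.3 TCP org mm [  4.5  33.6 123.6] rot err deg [-0.3 -0.2  1.9] F [-0.8 -0.   0.4] grip 0.164
nozzle [  0.4 -98.1  58.5] knob [ 6.1 71.8 57.9] axis [ 0.033  0.999 -0.004]
[-2.  -5.8  2.5] [-2.  -5.8  2.5] [-2.  -5.8  2.5] [-2.  -5.7  2.5] [-2.  -5.7  2.5] [-2.  -5.6  2.5] end TCP [ 18.13730938 156.42532054]
[ 5.9 -2.9  1.8] [ 5.9 -2.6  1.8] [ 5.8 -2.4  1.8] [ 5.8 -2.2  1.8] end TCP [ 37.44320273 173.12148855]
[ 5.9 -3.8  2. ] [ 5.9 -3.5  2. ] [ 5.9 -3.2  2. ] [ 5.8 -2.9  2. ] [ 5.8 -2.6  2. ] end TCP [ 56.84042572 200.36933028]
[14.   1.1  0. ] [14.   1.1  0. ] end TCP [ 81.84042572 213.36933028]
```

```bash
python3 -m creep '[[-2,0,-6,0,2.5,0,0],[-2,0,-6,0,2.5,0,0],[-2,0,-6,0,2.5,0,0]]'; python3 -c "
from h import *
tip()"; python3 -m creep '[[-1,0,-6,0,2.5,0,0],[-1,0,-6,0,2.5,0,0],[-1,0,-5,0,2.5,0,0]]'; python3 -c "
from h import *
tip()"
```

```text
time: 10.68
position: [0.5478, -0.0562, 0.1406]
orientation: [-2.444, -1.843, -0.162]
ft_force: [-0.2, -0.2, -1.0]
grip_width: 0.165
t 10.68 TCP org mm [  3.5  28.3 140.6] rot err deg [-0.3  7.5  1.7] F [-0.2 -0.3 -1. ] grip 0.165
nozzle [  0.1 -93.6  58.5] knob [ 5.  74.9 80.6] axis [0.029 0.991 0.13 ]
time: 11.05
position: [0.5456, -0.0622, 0.1569]
orientation: [-2.369, -1.787, -0.317]
ft_force: [-0.5, 0.5, -1.0]
grip_width: 0.166
t 11.05 TCP org mm [  2.9  22.  156.9] rot err deg [-0.3 15.2  1.7] F [-0.6  0.3 -1. ] grip 0.166
nozzle [ -0.2 -87.8  59.1] knob [  4.6  76.2 103.6] axis [0.028 0.965 0.262]
```

```bash
python3 -m creep '[[6,0,-3,0,1.8,0,0],[6,0,-2.5,0,1.8,0,0],[6,0,-2.5,0,1.8,0,0]]'; python3 -c "
from h import *
tip();im=snap('side','s3.png')[150:310,170:330];cv2.imwrite('pics/s3c.png',cv2.resize(im,None,fx=3.7,fy=3.7,interpolation=cv2.INTER_CUBIC))"
```

```text
time: 11.42
position: [0.5497, -0.0473, 0.1701]
orientation: [-2.311, -1.742, -0.426]
ft_force: [-0.7, -0.6, -0.3]
grip_width: 0.166
t 11.43 TCP org mm [  3.2  37.5 170.1] rot err deg [-0.4 20.8  1.7] F [-0.5 -0.8 -0.3] grip 0.166
nozzle [  0.3 -62.2  62. ] knob [  5.   96.7 122.5] axis [0.028 0.934 0.356]
```

View pics/s3c.png

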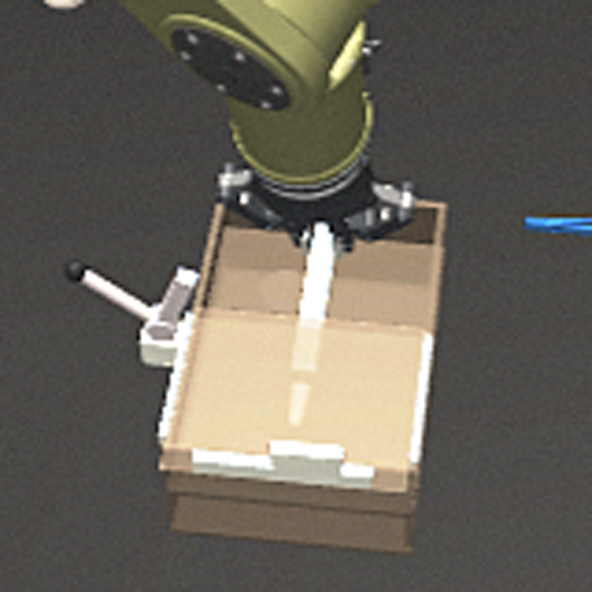

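```bash
python3 -c "
from h import *
for p in [(0,-62,62),(0,-62,72),(2,30,93)]: print(proj('side',org2w(np.array(p)/1e3)), (proj('side',org2w(np.array(p)/1e3))-[170,150])*3.7)"
python3 -m creep '[[6,0,-3.5,0,2,0,0],[6,0,-3.5,0,2,0,0],[6,0,-3,0,2,0,0]]'; python3 -c "
from h import *
tip()"
```

```text
[248.99949275 264.12325664] [292.29812318 422.25604956]
[248.90529988 261.68435099] [291.94960957 413.23209867]
[254.72238685 227.18224493] [313.47283134 285.57430623]
time: 11.85
position: [0.5536, -0.0334, 0.1877]
orientation: [-2.239, -1.69, -0.545]
ft_force: [-0.1, -0.2, -0.9]
grip_width: 0.165
t 11.85 TCP org mm [  3.5  51.9 187.7] rot err deg [-0.5 27.3  1.6] F [-0.1 -0.2 -0.9] grip 0.165
nozzle [  1.2 -34.9  69. ] knob [  5.4 116.1 147. ] axis [0.025 0.888 0.458]
```

Nozzle appears at crop (297,424), against a predicted (292,422), so the pump is following the grip rigidly; the cover is open and the lever is out. Continuing the draw.

```bash
python3 -m creep '[[6,0,-3,0,2,0,0],[6,0,-3,0,2,0,0],[14,0,1,0,0,0,0],[14,0,1,0,0,0,0]]'; python3 -c "
from h import *
tip()"
```

```text
time: 12.35
position: [0.563, -0.0016, 0.213]
orientation: [-2.193, -1.649, -0.622]
ft_force: [0.6, -0.9, -1.3]
grip_width: 0.172
t 12.35 TCP org mm [  4.8  85.  213. ] rot err deg [-0.6 31.6  1.8] F [ 0.8 -0.7 -1.3] grip 0.172
nozzle [ 2.4  7.4 88.1] knob [  7.  152.1 177.3] axis [0.027 0.851 0.524]
```

```bash
python3 -m creep '[[16,0,-19,0,0,0,0],[16,0,-22,0,0,0,0],[16,0,-25,0,0,0,0],[16,0,-25,0,0,0,0],[16,0,-25,0,0,0,0],[16,0,-25,0,0,0,0],[8,0,-10,0,0,0,0],[0,0,0,0,0,0,0],[0,0,0,0,0,0,0],[0,0,0,0,0,0,0]]'; python3 -c "
from h import *
tip();im=snap('side','s4.png')[60:310,120:400];cv2.imwrite('pics/s4c.png',cv2.resize(im,None,fx=2.4,fy=2.4,interpolation=cv2.INTER_CUBIC))
w=snap('wrist','w4.png')
print(r.get_state()['qvel'].round(4))"
```

```text
time: 13.6
position: [0.5642, 0.021, 0.4029]
orientation: [-2.177, -1.663, -0.614]
ft_force: [-0.5, 0.6, -0.7]
grip_width: 0.166
t 13.6 TCP org mm [4.000e-01 1.072e+02 4.029e+02] rot err deg [-0.2 31.6  1. ] F [-0.6  0.4 -0.7] grip 0.166
nozzle [ -1.2  29.4 278.1] knob [  1.4 174.2 367.2] axis [0.015 0.852 0.524]
[ 0.0015 -0.0033  0.0021 -0.0073 -0.0003  0.0014 -0.0011]
```

View pics/s4c.png

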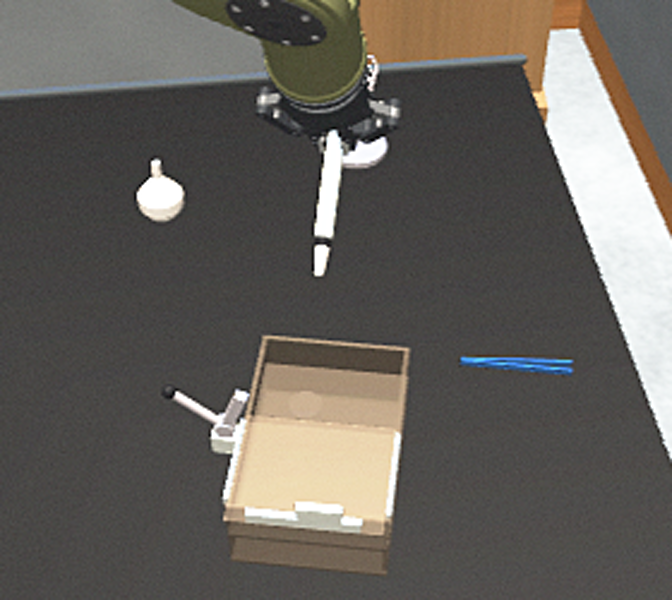

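The pump is clear: nozzle tip at crop (318,272), well above the tray. The cover tab sits at (318,512) over the roof's end, the lever ball is out at (168,392), and the bystanders in this view haven't moved.

```bash
python3 -c "
from h import *
where();r.job_done()"
```

```text
t 13.7 TCP org mm [  0.5 107.  403.1] rot err deg [-0.2 31.6  1. ] F [-0.7 -0.8 -0.5] grip 0.164
the job is handed in; nothing more can be done
```

The job is handed in at 13.7 s of robot time, with no verdict reported. I flipped the cam lever out, slid the cover open, then gripped the pump by its barrel, tilted it to about 32° and drew it out slantwise.

- **Lever:** I pushed it until it met its stop at about 8 N. The last side picture shows it leaning out with the nose raised.
- **Cover:** I pushed it until it met its stop at about 13 N, with the finger within about 1 mm of where the fully open tab should stop it. The last side picture shows the cover still open.
- **Pump:** It hangs still in a 70 N grip. The computed nozzle tip height is about 0.278 m, roughly 17 cm above the cover top. The last picture shows it clear of everything else.
- **Bystanders:** The bulb, tweezers and holder look undisturbed in the last picture. The PCB clamp was outside that crop, so I did not recheck it, but the arm did not go near it.

Two things disagreed slightly:
- **Grip opening:** It read 0.165, about 14 mm, on the 16 mm barrel, but the pump followed the gripper without slipping.
- **Wrist camera:** It showed about 3 mm of sideways bias, which I allowed for by centring the gripper on the pump in the picture.

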